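Gauge a module housing in the bench micrometer

ROBOT

A 6-joint arm with a two-finger parallel gripper is mounted at the origin on the work surface. World frame = base frame: x ahead of the robot, y to its left, z up, the work surface at z = 0. Lengths are in m, angles in rad, forces in N, time in s.
With the tool pointing down it reaches from about 0.4 to 0.825 m from the base axis. Payload 7 kg.
Tool frame: the origin (TCP) lies midway between the tips of the shut fingers; the grasp point (between the pads) lies arm.hold_point_z behind it (arm.hold_point_z is the distance from the TCP to the grasp point, in m); z points along the fingers, y is the line along which they close (so a half turn about z gives the same grasp; the last joint's range is limited). The gripper opens to 88 mm and grips with 3 to 60 N. Pads are 19 mm wide; open, the fingers measure 130 mm over their backs; the gripper's body (78 mm by 193 mm) begins 47 mm behind the grasp point.
Start: joints at [-0.981, 0.359, 0.012, 0, -1.224, -0.288], TCP at [0.201, -0.644, 0.227] pointing down, gripper open.
Joint ranges: [-3.07, 3.07], [-1.43, 2.12], [-1.02, 1.25], [-3.03, 1.67], [-3.05, -0], [-3.03, 3.03]. Speed limits (rad/s): [2.39, 2.39, 3.01, 3.14, 3.14, 3.14].

INTERFACE

Orientations are given as [roll, pitch, yaw] about the fixed x, y, z axes, in that order (R = Rz(yaw) Ry(pitch) Rx(roll)).
In Python, from station import arm gives the robot as it stands.
- The arm moves only by the shell command python3 -m crank 'ROWS' [OPENING] [FORCE]. ROWS is JSON, a list that holds one entry, the list of rows, each a list of 4 numbers: the shift along the tool's x, y, z in units of 25 mm (1.0 is 25 mm), then the turn about the tool's z in units of 5 degrees (1.0 is 5 degrees). A call has 1 to 12 rows; each row is the pose to reach, as a shift and turn from the pose commanded when the call began, along the tool's axes at that moment; what a row does not reach only later rows make up. A row lasts 1/8 s, in which the tool goes at most 62.5 mm and 10.7 degrees, less where a joint would pass 70% of its speed; a pose out of reach is approached as far as the arm can. A call with a gripper value outside its range is refused whole. OPENING is the closure, from 0 (fully open) to 1 (shut), set as the call begins (- or left out, the last holds). The fingers move at their own pace and stop on an object; FORCE is the grip in N (left out, the last holds). Time passes only in rows, so rows that repeat a pose let the fingers close. It gives the time, the measured TCP pose, the force, the opening and the grip force at its end, in the units of the state.
- arm.get_state(): the state, without advancing time (a new reading comes with each control period).
- arm.grab_frame(name): name is "side" or "top" or "wrist"; returns (picture, depth): 384x512x3 uint8, red, green, blue; 384x512 float32, m along the optical axis (not along the pixel's ray), 0 where there is no reading.
- arm.get_calibration(name): a dict with "mtx" (3x3 intrinsics, pixels), "R" (3x3) and "t" (3): a world point X has camera coordinates R X + t; the wrist camera has in their place "mount" (4x4, takes a point from camera to tool coordinates, whose origin is the TCP and whose axes are the flange's). Camera axes: x right, y down, z forward; pixel columns grow to the right and rows downward; lengths in m; the calibration is good to about 2 mm. A picture is of the moment at which its call begins: read the wrist's pose just before it. get_calibration takes no time and is no camera call.
- arm.job_done(): hands the job in; it is judged then, once.
Trained networks look in the newest picture that a camera, given by its name, has taken for a name from the list of things; names that differ only in an ending like _2 or _b are one class to them, and where a whole thing is asked for, a point or a joint stands for the part that bears it (a point fixed in the world has none). Each returns a list of dicts, best first, with "score" (0 to 1); they miss things now and then, are a little off and sometimes report something else, mostly with a low value. They report only what shows in the picture. A call takes as long as a camera call. They do not tell look-alikes from the thing itself.
- arm.recognise(thing, camera): "extent" ([left, top, width, height] in pixels, round what is visible of it).
- arm.trace(thing, camera): "mask" (384x512 bool, what is visible of it) and "extent" ([left, top, width, height] in pixels, round what is visible of it).
The state is a dict: "t": time; "q": joint angles; "qd": joint speeds; "joint_efforts": joint torques, N m; "eef_pos": TCP position; "ee_rot": TCP orientation; "force": force on the tool from outside, world axes, zero at the start; "moment": the same for the moment, N m; "width": finger opening in m; "gripper_force": force on a finger pad.
Only numpy, scipy, OpenCV 4.12 (cv2) and the standard library are available. Lean on these libraries where they do the work, as an engineer would, in place of code of your own. Each camera call takes 0.05 s, during which the arm holds its last target. There are 200 camera calls.

TASK

Check the housing's thickness in the bench micrometer: take the gold two-cavity housing out of its foam tray, lay it flat on the granite base and slide it in so that the spindle stands over the solid web in the middle of the housing. Then turn the ratchet cap on top clockwise until the spindle has come down on the web and the clutch has slipped about a quarter of a turn or more. Do not force the spindle down by the drum; leave the housing held under the spindle for reading, and leave the other things on the bench where they are.

Things in the scene. Friction and masses are not known exactly. Their poses are not given: they have to be found in the camera images.
- housing_mid (a point): Centre (half-way up) of the loose gold-plated module housing, a bar 190 mm long (x axis), 46 wide (y), 22 high (z up), about 0.3 kg. From above: two open rectangular pockets with green circuit boards and, between them at mid-length, a solid web 36 mm long, flush with the top; solid end blocks 22 mm long. The two ends are alike. It starts in the tray.
- tray: Fixed black tray lined with dark foam, 222 mm long (x axis), 150 wide (y); origin under its centre. The housing lies lengthwise on its 5 mm floor, 2 to 3 mm from the foam, which stands 24 mm above the bench. Only a 56 mm wide finger channel across the tray's middle is free of foam, down to the floor: fingers fit beside the housing only there, 48 mm each side up to the 16 mm high rim.
- gauge: Fixed bench micrometer: black granite base, top 30 mm above the bench, from x -60 to 120, y -150 to 150 mm; origin on the bench under the spindle axis, x towards the column (32 mm thick, at x 85, top at 142 mm). Arm and round head boss (radius 21) hang 81 to 111 mm above the bench. The gap under the spindle is open to both sides (along y). A gripper cannot pass under the arm.
- anvil (a point): Point on the granite base's top directly under the spindle axis, 30 mm above the bench. Same axes as the micrometer. The housing's middle belongs over this point.
- spindle: The non-turning steel spindle, a 9 mm rod that ends in a round foot 14 mm across and 6 mm high; origin at the centre of the foot's flat lower face. It goes straight down 10 mm for each clockwise turn of the drum. At the start its face is 24 to 25 mm above the granite, 2 to 3 mm more than the housing's height.
- cap_mid (a point): Centre of the ratchet cap, a fluted steel knob 28 mm in diameter, 32 mm high, on top of the micrometer head; its axis is upright over the anvil. It stands 142 to 174 mm above the bench and turns in place (no travel up or down). Under it is the graduated drum (36 mm across, 113 to 140 mm above the bench), which the cap turns through the slip clutch.
- drum (a joint): Turn of the graduated drum, rad, clockwise from above positive. It holds where it is left.
- cap (a joint): Slip of the ratchet cap against the drum, rad, clockwise from above positive, 0 at the start. While the spindle is free, cap and drum turn together and this does not change; once the spindle presses on something (about 15 N) the drum stops and the clutch (about 0.05 N m) lets the cap slip round.
- screwdriver: Bystander: loose screwdriver, 190 mm long, lying on the bench.
- tape_roll: Bystander: loose blue tape roll, 84 mm across, 22 mm high.
- cover: Bystander: loose flat gold cover plate, 120 x 70 x 4 mm.
Not all that is in view belongs to the job. There is more than one size of the part that bears housing_mid; the job needs the largest.

How it is judged:
On the way, in this order (a step that is already met when the one before it is completed fails the run):
1. the housing lies flat on the granite with its middle under the spindle (within 10 mm) (horizontal distance between housing_mid and anvil below 0.01 m and angle between housing_mid's own z axis and vertical below 0.05 rad and z of housing_mid in the frame of anvil below 0.0135 m), for 0.2 s.
2. the spindle presses on the web and the clutch has slipped at least 1.0 rad (value of joint cap above 1 rad and contact force between spindle and housing above 2 N), for 0.2 s.
At the end, for the whole second after the job is handed in: The housing lies flat and still on the granite base, its middle within 10 mm of the spindle axis, the spindle foot presses on it with more than 2 N and the ratchet cap has slipped at least 1.0 rad against the drum (all of step 1 and all of step 2 and linear speed of housing below 0.01 m/s); the robot touches nothing.
It fails at once if the spindle is forced onto the housing (over 40 N) (contact force between spindle and housing above 40 N).
It fails at once if a bystander is moved by more than 30 mm (distance of any of screwdriver, tape_roll, cover from where it was at the start of the episode above 0.03 m).
It also fails if it takes over 72 s, if anything falls off the work surface, if the arm or the gripper's body presses on something with over 40 N, if the wrist force passes 120 N, or if a joint passes its speed limit or range.

## Working session

There is one attempt and no reset: what is moved stays moved. The work goes in short steps, Python scripts to look and compute and a shell command to move; the robot and the scene stay as the last step left them, time stands still between calls to the robot, and variables do not carry over. Pictures are saved under pics/ and viewed, at most 10 in all, crops included, and the job is handed in when it is done.

```bash
ls; mkdir -p pics; python3 - <<'E'
from station import arm
import cv2,numpy as np
s=arm.get_state();print(s['t'],s['eef_pos'],s['ee_rot'],s['width'],arm.hold_point_z)
ims=[]
for c in('top','side'):
    p,d=arm.grab_frame(c);ims.append(p);np.savez(f'pics/{c}0.npz',p=p,d=d)
    for th in('housing_mid','tray','gauge','cap_mid','spindle','cover','tape_roll','screwdriver'):
        for r in arm.recognise(th,c)[:3]:print(c,th,[round(float(v)) for v in r['extent']],round(r['score'],2))
    k=arm.get_calibration(c);print(k)
cv2.imwrite('pics/top0.png',cv2.cvtColor(cv2.resize(ims[0],(800,600)),4))
cv2.imwrite('pics/side0.png',cv2.cvtColor(cv2.resize(ims[1],(800,600)),4))
E
```

```text
pics
0.0 [ 0.20044926 -0.64403427  0.22562103] [ 3.13993246e+00 -1.47076239e-04 -2.83993520e+00] 0.08768362434403963 0.0188
top housing_mid [122, 178, 34, 38] 0.86
top housing_mid [197, 183, 61, 25] 0.84
top housing_mid [218, 265, 44, 12] 0.7
top tray [187, 168, 82, 58] 0.92
top gauge [319, 149, 116, 82] 0.61
top cap_mid [382, 193, 17, 15] 0.5
top spindle [379, 195, 19, 13] 0.63
top cover [329, 117, 36, 21] 0.76
top tape_roll [281, 108, 26, 31] 0.54
top tape_roll [194, 182, 64, 31] 0.16
top screwdriver [214, 121, 57, 9] 0.89
{'mtx': array([[366.18652343,   0.        , 253.83179121],
       [  0.        , 366.18652343, 192.18823789],
       [  0.        ,   0.        ,   1.        ]]), 'R': array([[ 0.00994945, -0.99975298, -0.01987426],
       [-0.99951055, -0.0093536 , -0.02985234],
       [ 0.02965907,  0.02016154, -0.99935672]]), 't': array([0.13396995, 0.57335794, 1.1035824 ])}
side housing_mid [204, 320, 62, 58] 0.87
side housing_mid [325, 226, 18, 37] 0.82
side housing_mid [231, 220, 30, 59] 0.63
side tray [212, 219, 78, 72] 0.8
side gauge [202, 115, 76, 74] 0.65
side cap_mid [246, 116, 12, 10] 0.58
side cover [168, 164, 28, 20] 0.88
side tape_roll [153, 192, 29, 17] 0.65
side tape_roll [210, 219, 78, 73] 0.63
side screwdriver [152, 211, 17, 52] 0.81
{'mtx': array([[405.97158176,   0.        , 248.27123455],
       [  0.        , 405.97158176, 192.96933863],
       [  0.        ,   0.        ,   1.        ]]), 'R': array([[-0.99940851, -0.03067489,  0.01554634],
       [-0.02964647,  0.53941113, -0.84152048],
       [ 0.01742768, -0.84148362, -0.54000147]]), 't': array([0.55394512, 0.0432446 , 1.15783889])}
```

View pics/top0.png

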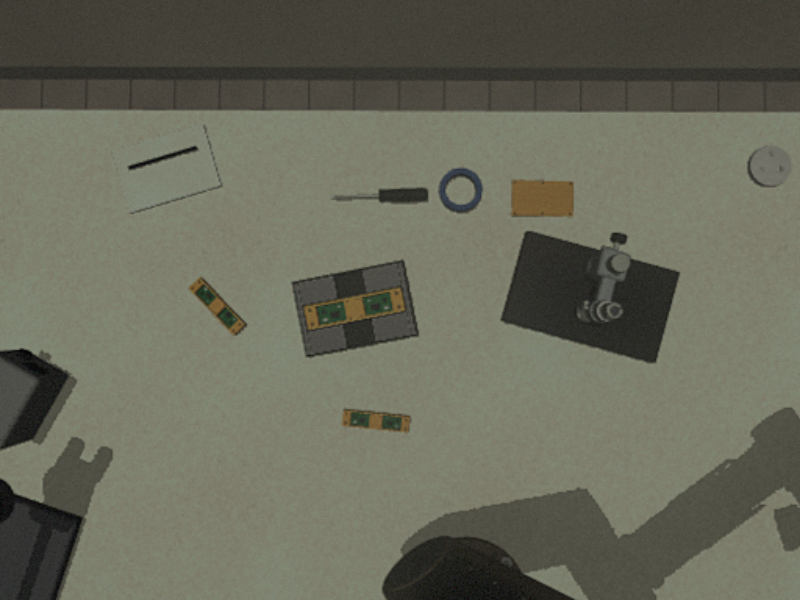

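View pics/side0.png

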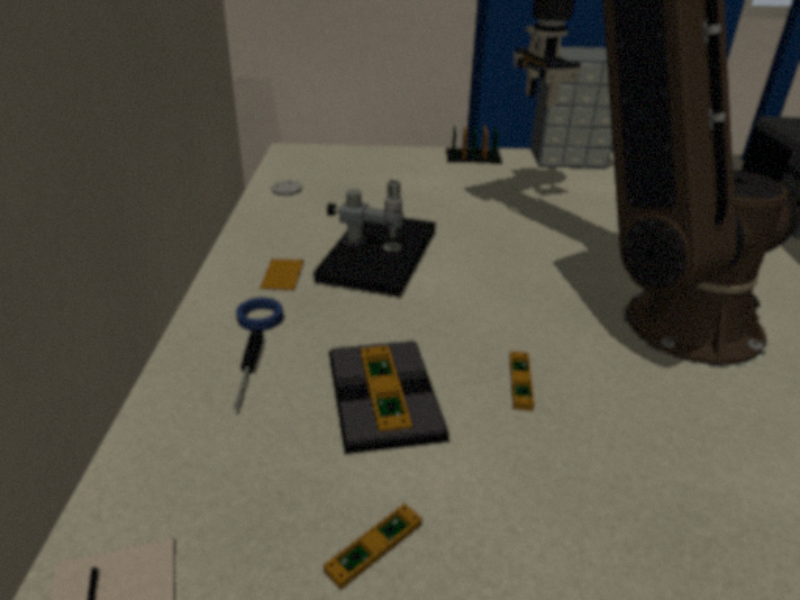

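Top view (800 px): there are three gold housings, at (354,308) in the tray, (218,306) and (376,420). The tray one is the longest and lies in the foam, so it fits the description. The micrometer is at about (590,297), with its head at (606,311) and its column on the far side. I'll measure next, and make the crop to confirm.

```bash
cat > h.py <<'E'
from station import arm
import cv2,numpy as np
from scipy.spatial.transform import Rotation as Ro
def cloud(c,d,pose=None):
    k=arm.get_calibration(c);v,u=np.mgrid[:384,:512];K=k['mtx']
    P=np.stack([(u-K[0,2])/K[0,0]*d,(v-K[1,2])/K[1,1]*d,d],-1)
    if c=='wrist':
        M=k['mount'];P=P@M[:3,:3].T+M[:3,3]
        return P@Ro.from_euler('xyz',pose['ee_rot']).as_matrix().T+pose['eef_pos']
    return (P-k['t'])@k['R']
def rect(P2):
    c,s,a=cv2.minAreaRect((P2*1000).astype(np.float32))
    if s[0]<s[1]: s=s[::-1];a+=90
    a=(a+90)%180-90
    return np.round(c,1),np.round(s,1),round(a,2)   # mm, long axis angle deg
E
python3 - <<'E'
from h import *
p,d=arm.grab_frame('top');P=cloud('top',d)
for r in arm.trace('housing_mid','top')[:3]:
    m=r['mask'];Q=P[m];print('housing',np.round(r['extent']),rect(Q[:,:2]),np.median(Q[:,2]))
r=arm.trace('tray','top')[0];Q=P[r['mask']];print('tray',rect(Q[:,:2]))
z=P[...,2];b=np.zeros_like(z,bool);b[140:240,310:450]=1
for lo,hi,n in((.02,.04,'granite'),(.1,.125,'arm'),(.125,.14,'drum'),(.155,.2,'cap')):
    Q=P[b&(z>lo)&(z<hi)];print(n,len(Q),rect(Q[:,:2]) if len(Q)>3 else '',np.median(Q,axis=0) if len(Q) else'')
Q=P[b&(z>.155)];print(np.round(Q*1000)[:60:1].tolist()[:40])
for th in('cap_mid','spindle'):
    for r in arm.trace(th,'top')[:2]:print(th,r['score'],r['extent'],rect(P[r['mask']][:,:2]),np.median(P[r['mask']],axis=0))
i=p[160:240,110:450];cv2.imwrite('pics/crop1.png',cv2.cvtColor(cv2.resize(p[150:290,110:290],None,fx=4.2,fy=4.2,interpolation=2),4))
E
```

```text
housing [218. 264.  44.  11.] (array([336.9, 179.3]), array([127.8,  36.5]), 84.93) 0.011865939373382943
housing [121. 177.  35.  38.] (array([529.3, 336.7]), array([429. ,  96.3]), 79.88) 0.012449193028337005
housing [191. 185.  70.  27.] (array([556.8, 220.4]), array([200.7,  61.2]), -82.8) 0.02252125594316234
tray (array([554.8, 224. ]), array([225.8, 150.5]), -78.6)
granite 5334 (array([ 583., -228.]), array([301.1, 180.1]), 74.96) [ 0.57966235 -0.20828023  0.03068903]
arm 512 (array([ 613.5, -233.2]), array([161.9,  53.5]), -19.57) [ 0.61452821 -0.22839553  0.1099183 ]
drum 71 (array([ 593.1, -227.7]), array([114.6,  28. ]), -16.03) [ 0.56929549 -0.21603196  0.13498955]
cap 111 (array([ 553.3, -219.7]), array([26.1, 25.8]), -2.56) [ 0.55302547 -0.21683311  0.17391474]
[[539.0, 117.0, 1123.0], [539.0, 117.0, 1123.0], [539.0, 117.0, 1123.0], [539.0, 117.0, 1123.0], [539.0, 117.0, 1123.0], [539.0, 117.0, 1123.0], [539.0, 117.0, 1123.0], [539.0, 117.0, 1123.0], [539.0, 117.0, 1123.0], [539.0, 117.0, 1123.0], [539.0, 117.0, 1123.0], [539.0, 117.0, 1123.0], [539.0, 117.0, 1123.0], [539.0, 117.0, 1123.0], [539.0, 117.0, 1123.0], [539.0, 117.0, 1123.0], [539.0, 117.0, 1123.0], [539.0, 117.0, 1123.0], [539.0, 117.0, 1123.0], [539.0, 117.0, 1123.0], [539.0, 117.0, 1123.0], [539.0, 117.0, 1123.0], [539.0, 117.0, 1123.0], [539.0, 117.0, 1123.0], [539.0, 117.0, 1123.0], [539.0, 117.0, 1123.0], [539.0, 117.0, 1123.0], [539.0, 117.0, 1123.0], [539.0, 117.0, 1123.0], [539.0, 117.0, 1123.0], [566.0, -215.0, 158.0], [566.0, -215.0, 163.0], [566.0, -215.0, 171.0], [566.0, -217.0, 174.0], [566.0, -219.0, 175.0], [566.0, -220.0, 178.0], [566.0, -224.0, 175.0], [566.0, -228.0, 171.0], [564.0, -213.0, 156.0], [563.0, -211.0, 168.0]]
cap_mid 0.63 [384.3, 194.9, 12.7, 11.8] (array([ 553.9, -218.6]), array([25.4, 24.6]), -41.27) [ 0.55304595 -0.2151401   0.17366739]
```

View pics/crop1.png

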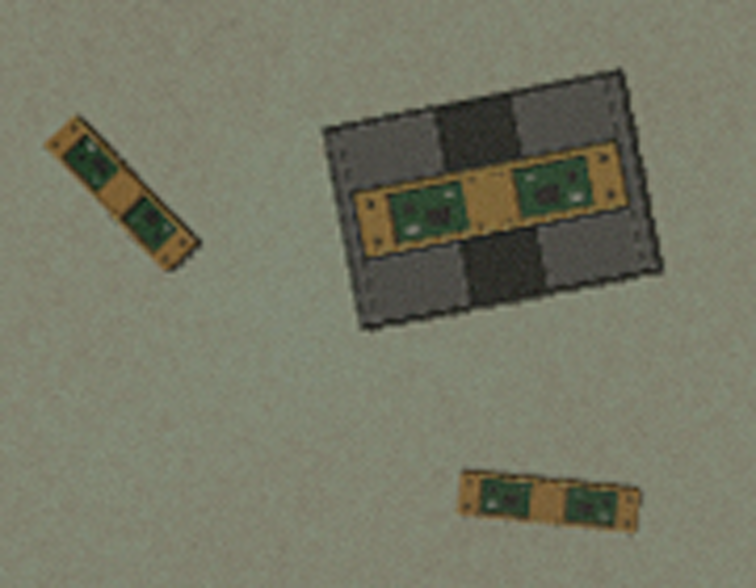

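The crop confirms it: the tray housing at (490,200) is clearly longer than the two loose ones at (120,195) and (550,500). Next I'll write a helper that works out the moves and go above the tray.

```bash
cat >> h.py <<'E'
def go(x,y,z,yaw=None):
    s=arm.get_state();R=Ro.from_euler('xyz',s['ee_rot']).as_matrix()
    d=R.T@(np.array([x,y,z])-s['eef_pos'])/.025
    t=0 if yaw is None else -((yaw-np.degrees(s['ee_rot'][2])+180)%360-180)/5
    print('rows',np.round([*d,t],2),'q6',round(s['q'][5],2),'t',s['t'])
def gp(gx,gy,o=(.5535,-.220),a=np.radians(-15.04)):
    return o[0]+gx*np.cos(a)-gy*np.sin(a), o[1]+gx*np.sin(a)+gy*np.cos(a)
E
python3 -c "
from h import *
go(.554,.222,.20,-79)"
```

```text
rows [-23.8   28.89   1.06 -16.74] q6 -0.29 t 1.15
```

```bash
python3 -m crank '[[[-23.8,28.9,1.05,-16.7],[-23.8,28.9,1.05,-16.7],[-23.8,28.9,1.05,-16.7],[-23.8,28.9,1.05,-16.7],[-23.8,28.9,1.05,-16.7],[-23.8,28.9,1.05,-16.7],[-23.8,28.9,1.05,-16.7],[-23.8,28.9,1.05,-16.7],[-23.8,28.9,1.05,-16.7],[-23.8,28.9,1.05,-16.7],[-23.8,28.9,1.05,-16.7],[-23.8,28.9,1.05,-16.7]]]' 0.2 30; python3 -c "
from h import *
go(.554,.222,.20,-79)"
```

```text
t: 2.65
eef_pos: [0.4842, 0.052, 0.206]
ee_rot: [-3.14, 0.0, -1.382]
force: [1.7, 0.2, 0.6]
width: 0.0703
gripper_force: 0.0
rows [-6.15 -4.02  0.25 -0.03] q6 -0.32 t 2.65
```

```bash
python3 -m crank '[[[-6.1,-4,0.25,0],[-6.1,-4,0.25,0],[-6.1,-4,0.25,0],[-6.1,-4,0.25,0],[-6.1,-4,0.25,0],[-6.1,-4,0.25,0],[-6.1,-4,0.25,0]]]' ; python3 - <<'E'
from h import *
go(.554,.222,.20,-79)
s=arm.get_state();p,d=arm.grab_frame('wrist');P=cloud('wrist',d,s)
for r in arm.trace('housing_mid','wrist')[:2]:
    Q=P[r['mask']];Q=Q[Q[:,2]>-.01];print(r['score'],r['extent'],rect(Q[:,:2]),np.median(Q,axis=0))
cv2.imwrite('pics/w1.png',cv2.cvtColor(p,4))
E
```

```text
t: 3.52
eef_pos: [0.5532, 0.2174, 0.1999]
ee_rot: [-3.141, 0.0, -1.383]
force: [-0.5, 0.0, -0.6]
width: 0.0703
gripper_force: 0.0
rows [-0.17 -0.06 -0.01 -0.05] q6 -0.52 t 3.525
0.96 [405.4, 109.9, 80.4, 111.0] (array([440.2, 169.9]), array([257.7, 137.1]), -5.16) [0.34071574 0.17348255 0.01103158]
0.64 [229.6, 81.2, 49.5, 169.9] (array([555.6, 221.1]), array([189.6,  49.2]), -76.5) [0.55692027 0.20999837 0.0261151 ]
```

View pics/w1.png

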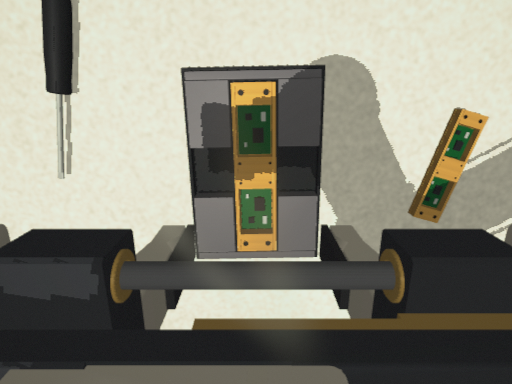

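The wrist view shows the housing at x 232–277, y 82–250, with its web at about (255,170) and the finger channel running across it. I'll refine the long-axis angle from the mask's centre line.

```bash
cat >> h.py <<'E'
def hous(idx_near=(.5555,.221),z=.027):
    s=arm.get_state();p,d=arm.grab_frame('wrist');P=cloud('wrist',d,s)
    for r in arm.trace('housing_mid','wrist'):
        m=r['mask']&(abs(P[...,2]-z)<.006)
        if m.sum()<300: continue
        Q=P[m][:,:2];c=np.median(Q,0)
        if np.hypot(*(c-idx_near))>.06: continue
        v=np.linalg.svd(Q-Q.mean(0),full_matrices=False)[2][0]
        a=np.degrees(np.arctan2(v[1],v[0]));u=(Q-Q.mean(0))@v;w=(Q-Q.mean(0))@[-v[1],v[0]]
        pu=np.percentile(u,[.3,99.7]);pw=np.percentile(w,[1,99])
        print('housing',r['score'],'ang',(a+90)%180-90,'len',np.ptp(pu),'wid',np.ptp(pw),'ctr',Q.mean(0)+v*pu.mean()+np.array([-v[1],v[0]])*pw.mean(),'z',np.median(P[m][:,2]))
E
python3 - <<'E'
from h import *
hous()
s=arm.get_state();p,d=arm.grab_frame('wrist');P=cloud('wrist',d,s)
r=arm.trace('tray','wrist')[0];Q=P[r['mask']&(P[...,2]>.01)&(P[...,2]<.03)];print(rect(Q[:,:2]))
go(.5548,.221,.10,-78)
E
```

```text
housing 0.75 ang -78.19217156001841 len 0.189289041965023 wid 0.0453966995000285 ctr [0.55541672 0.22167396] z 0.027434844815826143
(array([555.6, 221.6]), array([222. , 150.1]), -78.17)
rows [-0.1  -0.08  3.98 -0.24] q6 -0.52 t 3.825
```

```bash
python3 -c "
from h import *
go(.5554,.2217,.009,-78.2)"
```

```text
rows [-0.13 -0.11  7.62 -0.2 ] q6 -0.52 t 3.825
```

```bash
python3 -m crank '[[[-0.13,-0.11,1.5,-0.2],[-0.13,-0.11,3,-0.2],[-0.13,-0.11,4.5,-0.2],[-0.13,-0.11,6,-0.2],[-0.13,-0.11,7,-0.2],[-0.13,-0.11,7.62,-0.2],[-0.13,-0.11,7.62,-0.2]]]'; python3 -m crank '[[[0,0,0,0],[0,0,0,0],[0,0,0,0],[0,0,0,0],[0,0,0,0]]]' 1 35
```

```text
t: 4.7
eef_pos: [0.555, 0.2216, 0.008]
ee_rot: [3.14, -0.001, -1.365]
force: [0.6, -0.3, 0.6]
width: 0.0702
gripper_force: 0.0
t: 5.32
eef_pos: [0.5556, 0.2222, 0.0096]
ee_rot: [-3.141, 0.0, -1.365]
force: [-1.7, -0.5, 6.0]
width: 0.0454
gripper_force: 35.0
```

```bash
python3 -m crank '[[[0,0,-1,0],[0,0,-2,0],[0,0,-3,0],[0,0,-4,0],[0,0,-4,0]]]'; python3 -c "
from h import *
x,y=gp(0,.125);print(x,y);go(x,y,.085,-105.04)"
```

```text
t: 5.95
eef_pos: [0.5563, 0.2226, 0.1104]
ee_rot: [-3.138, 0.002, -1.365]
force: [0.2, 0.5, -3.9]
width: 0.046
gripper_force: 35.0
0.5859366656768832 -0.09928188735833339
rows [12.85  1.47  0.99  5.37] q6 -0.5 t 5.95
```

```bash
python3 -m crank '[[[1.5,0.2,0,0.6],[3,0.4,0,1.2],[4.5,0.6,0,1.8],[6,0.8,0,2.4],[7.5,0.9,0,3],[9,1,0.2,3.7],[10.5,1.2,0.5,4.4],[11.8,1.4,0.8,5],[12.5,1.47,1,5.37],[12.85,1.47,1,5.37],[12.85,1.47,1,5.37],[12.85,1.47,1,5.37]]]'; python3 -c "
from h import *
x,y=gp(0,.125);print(x,y);go(x,y,.036,-105.04);hous(z=.1,idx_near=(x,y))
s=arm.get_state();p,d=arm.grab_frame('wrist');cv2.imwrite('pics/w2.png',cv2.cvtColor(p,4))"
```

```text
t: 7.45
eef_pos: [0.5853, -0.0992, 0.084]
ee_rot: [-3.141, 0.0, -1.832]
force: [-0.3, 0.5, -2.8]
width: 0.0455
gripper_force: 35.0
0.5859366656768832 -0.09928188735833339
rows [-0.   -0.02  1.92  0.01] q6 -0.42 t 7.45
housing 0.81 ang 74.99499739985725 len 0.1328517859090642 wid 0.04526312157677046 ctr [ 0.57747448 -0.12710707] z 0.10187952897097638
```

View pics/w2.png

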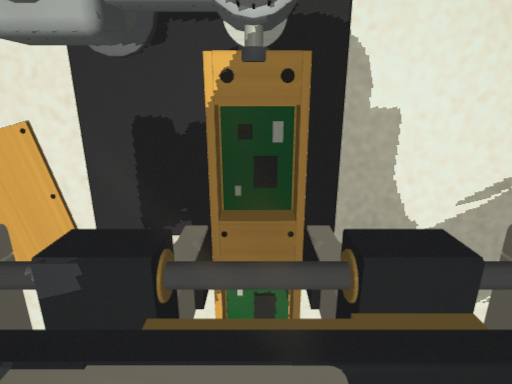

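The wrist view shows the housing held level, its centreline (x≈257) in line with the spindle foot at (254,52). I'll lower it next.

```bash
python3 -m crank '[[[0,0,0.6,0],[0,0,1.2,0],[0,0,1.6,0],[0,0,1.8,0],[0,0,1.9,0],[0,0,1.97,0],[0,0,1.97,0]]]'
```

```text
t: 8.48
eef_pos: [0.5853, -0.1, 0.0348]
ee_rot: [-3.141, 0.0, -1.834]
force: [-0.1, -0.3, -3.3]
width: 0.0459
gripper_force: 35.0
```

```bash
python3 -m crank '[[[0,0,0.03,0],[0,0,0.06,0],[0,0,0.06,0]]]';  python3 -m crank '[[[0,0,0,0],[0,0,0,0],[0,0,0,0]]]' 0.25; python3 -m crank '[[[0,0,-0.5,0],[0,0,-1,0],[0,0,-1.2,0],[-1,0,-1.2,0],[-2,0,-1.2,0],[-3.2,0,-1.2,0],[-3.2,0,-1.2,0]]]'; python3 -c "
from h import *
x,y=gp(0,.125);hous(z=.052,idx_near=(x,y));
x,y=gp(0,.207);go(x,y,.036,-105.04)"
```

```text
t: 8.85
eef_pos: [0.5854, -0.1, 0.0346]
ee_rot: [-3.14, 0.0, -1.833]
force: [-4.8, 1.4, 10.0]
width: 0.0455
gripper_force: 35.0
t: 9.22
eef_pos: [0.5852, -0.1, 0.033]
ee_rot: [-3.142, 0.0, -1.834]
force: [-0.3, 0.2, -0.1]
width: 0.0645
gripper_force: 0.0
t: 10.1
eef_pos: [0.6066, -0.0211, 0.0634]
ee_rot: [-3.141, 0.0, -1.832]
force: [-0.3, 0.4, 0.0]
width: 0.0655
gripper_force: 0.0
housing 0.83 ang 74.97572679871911 len 0.13333013459990986 wid 0.045393412761428095 ctr [ 0.59214242 -0.07361033] z 0.05252488827573766
rows [-0.11 -0.03  1.09  0.  ] q6 -0.55 t 10.2
```

```bash
python3 -m crank '[[[0,0,0.5,0],[-0.1,0,1,0],[-0.1,0,1.08,0],[-0.1,0,1.08,0]]]';  python3 -m crank '[[[0,0,0,0],[0,0,0,0],[0,0,0,0],[0,0,0,0]]]' 1 25; python3 -c "
from h import *
x,y=gp(0,.082);go(x,y,.0355,-105.04)"
```

```text
t: 10.7
eef_pos: [0.6063, -0.0206, 0.0355]
ee_rot: [3.141, -0.001, -1.834]
force: [-0.2, 0.4, 0.5]
width: 0.0661
gripper_force: 0.0
t: 11.2
eef_pos: [0.6067, -0.0203, 0.0363]
ee_rot: [-3.141, 0.0, -1.834]
force: [-0.6, 0.7, 1.5]
width: 0.0457
gripper_force: 25.0
rows [ 4.99 -0.02  0.03 -0.  ] q6 -0.55 t 11.2
```

Slide most of the way, then look.

```bash
python3 -m crank '[[[0.4,0,0,0],[0.9,0,0,0],[1.4,0,0,0],[1.9,0,0,0],[2.4,0,0,0],[2.9,0,0,0],[3.4,0,0,0],[3.8,0,0,0],[4.2,0,0,0],[4.5,0,0,0],[4.5,0,0,0]]]'; python3 - <<'E'
from h import *
x,y=gp(0,.082);go(x,y,.0355,-105.04)
x,y=gp(0,.05);hous(z=.052,idx_near=(x,y))
for c in('wrist','top'):
    p,d=arm.grab_frame(c);np.savez(f'pics/{c}3.npz',p=p,d=d)
    if c=='top':
        P=cloud(c,d);m=P[...,2]
        for r in arm.trace('housing_mid',c):
            q=r['mask']&(abs(m-.052)<.01)
            if q.sum()>50:print('top',rect(P[q][:,:2]))
    else: a=p
cv2.imwrite('pics/w3.png',cv2.cvtColor(np.hstack([a,cv2.resize(p[150:240,330:430],(288,384)[::1])]),4))
E
```

```text
t: 12.58
eef_pos: [0.5771, -0.1303, 0.0363]
ee_rot: [-3.141, -0.001, -1.834]
force: [1.8, -2.1, 5.2]
width: 0.0459
gripper_force: 25.0
rows [ 0.43 -0.02  0.03 -0.01] q6 -0.37 t 12.575
housing 0.97 ang 71.92289606627429 len 0.08481411464425892 wid 0.04759354446130839 ctr [ 0.56709608 -0.16648594] z 0.05244058316180428
```

View pics/w3.png

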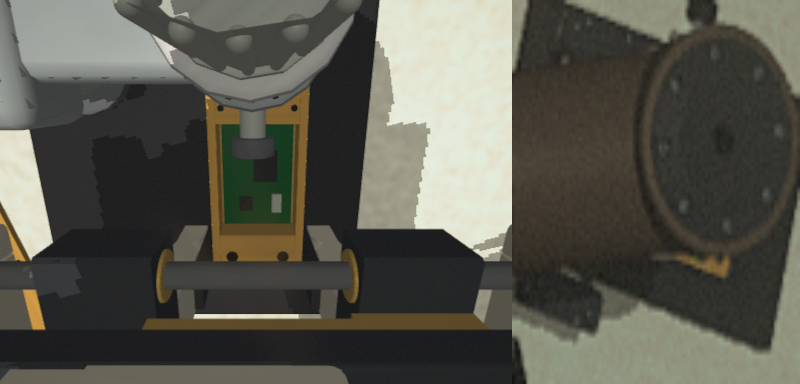

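The wrist view shows the spindle foot over the near pocket at (253,145). The web's near edge is at about y=124, and the end block's inner edge at about y=225–236. I'll locate the housing's middle from those edges.

```bash
python3 - <<'E'
from h import *
s=arm.get_state();k=arm.get_calibration('wrist');K=k['mtx'];M=k['mount'];R=Ro.from_euler('xyz',s['ee_rot']).as_matrix()
f=np.load('pics/wrist3.npz');p=f['p'];P=cloud('wrist',f['d'],s)
a=np.radians(-15.04)
def pl(u,v,z=.0523):
    r=R@M[:3,:3]@np.linalg.inv(K)@[u,v,1];o=R@M[:3,3]+s['eef_pos'];X=o+r*(z-o[2])/r[2]
    d=X[:2]-[.5535,-.22];return np.round([d[0]*np.cos(a)+d[1]*np.sin(a),-d[0]*np.sin(a)+d[1]*np.cos(a)],4)
for v in list(range(112,132,2))+list(range(218,242,2)):print(v,p[v,285],round(P[v,285,2],4),pl(285,v),)
for v in(210,250):
    w=[u for u in range(190,330) if abs(P[v,u,2]-.052)<.003];print(v,pl(min(w),v),pl(max(w),v))
print('foot',np.round(P[148:156:2,253],4))
E
```

```text
112 [129  97  48] 0.0526 [-0.0135  0.0227]
114 [128  97  47] 0.0539 [-0.0135  0.0236]
116 [126  95  46] 0.053 [-0.0136  0.0244]
118 [129  98  48] 0.0522 [-0.0136  0.0253]
120 [132 100  51] 0.0534 [-0.0136  0.0262]
122 [130  98  48] 0.0528 [-0.0136  0.0271]
124 [63 69 36] 0.0394 [-0.0137  0.028 ]
126 [19 59 33] 0.0402 [-0.0137  0.0289]
128 [20 58 31] 0.0397 [-0.0137  0.0298]
130 [19 58 30] 0.0399 [-0.0137  0.0307]
218 [30 57 30] 0.0403 [-0.0149  0.0738]
220 [31 59 31] 0.0403 [-0.0149  0.0748]
222 [28 57 28] 0.0389 [-0.0149  0.0759]
224 [86 69 38] 0.0405 [-0.015  0.077]
226 [90 69 37] 0.0422 [-0.015   0.0781]
228 [91 69 38] 0.0435 [-0.015   0.0791]
230 [90 70 37] 0.047 [-0.015   0.0802]
232 [90 71 38] 0.0488 [-0.0151  0.0813]
234 [89 69 38] 0.0511 [-0.0151  0.0824]
236 [121  93  47] 0.0529 [-0.0151  0.0835]
238 [126  96  49] 0.0529 [-0.0152  0.0846]
240 [126  95  48] 0.053 [-0.0152  0.0857]
210 [0.0222 0.0696] [-0.0236  0.0695]
250 [0.0226 0.0914] [-0.024   0.0914]
foot [[ 0.5616 -0.1905  0.1047]
 [ 0.5617 -0.1901  0.1055]
 [ 0.5619 -0.1893  0.104 ]
 [ 0.5621 -0.1887  0.1043]]
```

```bash
python3 -m crank '[[[0.2,0.01,0,0],[0.4,0.02,0,0],[0.4,0.02,0,0],[0.4,0.02,0,0]]]';  python3 -m crank '[[[0,0,0,0],[0,0,0,0],[0,0,0,0]]]' 0.25; python3 -m crank '[[[-1,0,0,0],[-2,0,0,0],[-3,0,0,0],[-3,0,-2,0],[-3,0,-4,0],[-3,0,-6,0],[-3,0,-6,0]]]'; python3 - <<'E'
from h import *
x,y=gp(0,0);go(x,y,.19,-105.04)
p,d=arm.grab_frame('wrist');cv2.imwrite('pics/w4.png',cv2.cvtColor(p,4))
s=arm.get_state();P=cloud('wrist',d,s);Q=P[(P[...,2]>.168)&(P[...,2]<.18)&(P[...,0]<.6)&(P[...,1]<-.18)];print(len(Q),rect(Q[:,:2]) if len(Q) else '')
hous(z=.052,idx_near=gp(0,.06))
E
```

```text
t: 13.32
eef_pos: [0.5743, -0.1392, 0.0363]
ee_rot: [-3.141, -0.0, -1.834]
force: [-0.2, 1.7, 5.5]
width: 0.0457
gripper_force: 25.0
t: 13.7
eef_pos: [0.5735, -0.1387, 0.0356]
ee_rot: [3.14, -0.0, -1.834]
force: [0.7, -0.1, 0.7]
width: 0.0651
gripper_force: 0.0
t: 14.58
eef_pos: [0.596, -0.066, 0.1906]
ee_rot: [-3.134, 0.003, -1.833]
force: [0.5, -0.2, -0.6]
width: 0.0657
gripper_force: 0.0
rows [6.39 0.05 0.01 0.  ] q6 -0.48 t 14.575
0 
housing 0.85 ang 73.56469060085709 len 0.09020282181546933 wid 0.04630690631870908 ctr [ 0.56595119 -0.17151066] z 0.0525453648581955
```

View pics/w4.png

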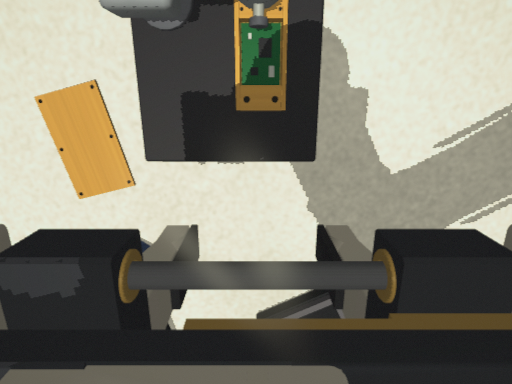

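The view shows the housing lying straight, its near end at (260,110), with the foot at (258,17) over the web edge in this perspective. I'll check the mid position from the end edge.

```bash
python3 - <<'E'
from h import *
s=arm.get_state();p,d=arm.grab_frame('wrist');P=cloud('wrist',d,s)
g=lambda X:(lambda e,a:np.round([e[0]*np.cos(a)+e[1]*np.sin(a),-e[0]*np.sin(a)+e[1]*np.cos(a)],4))(X[:2]-[.5535,-.22],np.radians(-15.04))
for u in(245,260,275):
    c=[v for v in range(60,130) if abs(P[v,u,2]-.0525)<.003];print(u,g(P[max(c),u]))
for v in(50,95):
    c=[u for u in range(215,300) if abs(P[v,u,2]-.0525)<.003];print(v,g(P[v,min(c)]),g(P[v,max(c)]))
E
```

```text
245 [0.0086 0.0948]
260 [-0.0051  0.0949]
275 [-0.019   0.0949]
50 [0.0218 0.0436] [-0.0232  0.0435]
95 [0.0219 0.0808] [-0.0231  0.0808]
```

Housing mid is within 1 mm of the axis. Next I go over the cap with the wrist wound back by 120°.

```bash
python3 -m crank '[[[0,0,-0.4,-2],[0.6,0,-0.5,-4],[1.2,0,-0.5,-6],[1.8,0,-0.5,-8],[2.5,0.02,-0.5,-10],[3.2,0.02,-0.5,-12],[3.9,0.04,-0.5,-14],[4.6,0.05,-0.5,-16],[5.3,0.05,-0.5,-18],[6,0.05,-0.5,-20],[6.39,0.05,-0.5,-22],[6.39,0.05,-0.5,-24]]]' 0.35; python3 -m crank '[[[0,0,0,0],[0,0,0,0]]]' ; python3 - <<'E'
from h import *
go(.5535,-.22,.148)
s=arm.get_state();print(s['q'])
E
```

```text
t: 16.27
eef_pos: [0.5499, -0.2207, 0.1967]
ee_rot: [-3.14, 0.003, 0.265]
force: [-0.3, -0.0, -0.9]
width: 0.0566
gripper_force: 0.0
t: 16.52
eef_pos: [0.5507, -0.2199, 0.1977]
ee_rot: [-3.141, 0.001, 0.257]
force: [0.3, -0.3, -0.5]
width: 0.0568
gripper_force: 0.0
rows [0.11 0.03 1.99 0.  ] q6 1.88 t 16.525
[-5.05590574e-02  2.46176331e-01 -2.15494674e-01 -5.72370272e-05
 -1.11058821e+00  1.87843475e+00]
```

```bash
python3 -m crank '[[[0.11,0.02,0.6,0],[0.11,0.02,1.2,0],[0.11,0.02,1.7,0],[0.11,0.02,2,0],[0.11,0.02,2,0]]]'; python3 -m crank '[[[0,0,0,0],[0,0,0,0],[0,0,0,0],[0,0,0,0],[0,0,0,0]]]' 1 15
```

```text
t: 17.15
eef_pos: [0.5534, -0.2198, 0.1478]
ee_rot: [-3.141, 0.001, 0.261]
force: [0.3, 0.2, 0.2]
width: 0.0569
gripper_force: 0.0
t: 17.77
eef_pos: [0.5543, -0.2211, 0.1492]
ee_rot: [3.139, -0.001, 0.261]
force: [0.9, -7.1, -0.5]
width: 0.0275
gripper_force: 15.0
```

```bash
python3 -m crank '[[[0,0.06,0,0],[0,0.06,0,1.5],[0,0.06,0,3],[0,0.06,0,4.5],[0,0.06,0,6],[0,0.06,0,7.5],[0,0.06,0,9],[0,0.06,0,10.5],[0,0.06,0,12],[0,0.06,0,13.5],[0,0.06,0,15],[0,0.06,0,15]]]'; python3 -c "
from h import *
s=arm.get_state();print(s['moment'],s['q'][5])"
```

```text
t: 19.27
eef_pos: [0.5545, -0.2217, 0.1491]
ee_rot: [-3.141, -0.001, -1.047]
force: [-0.2, -3.2, 2.7]
width: 0.0274
gripper_force: 15.0
[-1.36647063  0.0973145  -0.03310869] 0.5760542056062522
```

```bash
python3 -m crank '[[[0,0,0,1.5],[0,0,0,3],[0,0,0,4.5],[0,0,0,6],[0,0,0,7.5],[0,0,0,9]]]'; python3 -c "
from h import *
s=arm.get_state();print(s['moment'],s['q'][5])"; python3 -m crank '[[[0,0,0,1.5],[0,0,0,3],[0,0,0,4.5],[0,0,0,6],[0,0,0,7.5],[0,0,0,9],[0,0,0,10.5],[0,0,0,12]]]'; python3 -c "
from h import *
s=arm.get_state();print(s['moment'],s['q'][5])"
```

```text
t: 20.02
eef_pos: [0.5544, -0.2219, 0.1491]
ee_rot: [-3.141, -0.001, -1.834]
force: [0.1, -4.8, 3.0]
width: 0.0278
gripper_force: 15.0
[-1.77693582  0.16084937 -0.03225293] -0.2108292045963055
t: 21.02
eef_pos: [0.554, -0.2219, 0.1491]
ee_rot: [-3.141, -0.0, -2.881]
force: [-2.2, -4.3, 4.1]
width: 0.0276
gripper_force: 15.0
[-1.77563485  0.5730448   0.06192893] -1.2580804233844556
```

```bash
python3 -m crank '[[[0,0,0,1.5],[0,0,0,3],[0,0,0,4.5],[0,0,0,6],[0,0,0,7.5],[0,0,0,9],[0,0,0,10.5],[0,0,0,12],[0,0,0,13.5],[0,0,0,15],[0,0,0,16],[0,0,0,16]]]'; python3 - <<'E'
from h import *
s=arm.get_state();print(s['moment'],s['q'][5])
p,d=arm.grab_frame('wrist');q,_=arm.grab_frame('side');cv2.imwrite('pics/w5.png',cv2.cvtColor(np.hstack([p,cv2.resize(q[95:195,195:270],(288,384))]),4))
E
```

```text
t: 22.52
eef_pos: [0.5539, -0.2215, 0.1491]
ee_rot: [-3.141, 0.0, 2.01]
force: [-2.2, -2.2, 5.7]
width: 0.0276
gripper_force: 15.0
[-1.02544963  1.03839444 -0.01347542] -2.650484510407019
```

View pics/w5.png

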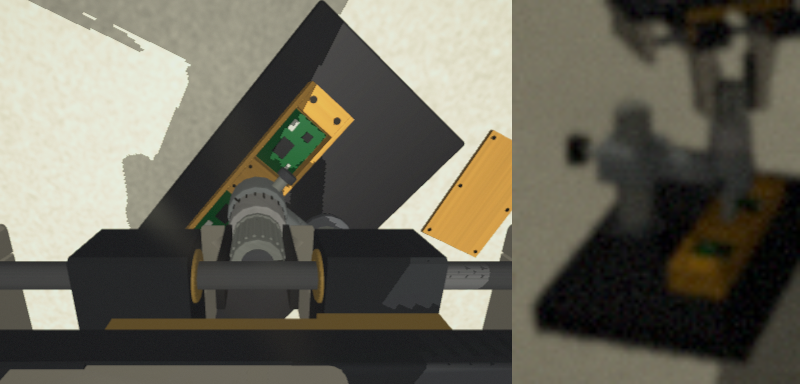

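The wrist view shows the cap gripped at (258,275), the head at (258,200) and the housing still in place. To be sure the clutch slipped and not the pads, I'll do a second, firmer stroke.

```bash
python3 -m crank '[[[0,0,0,0],[0,0,0,0],[0,0,0,0]]]' 0.35; python3 -m crank '[[[0,0,0,-2],[0,0,0,-4],[0,0,0,-6],[0,0,0,-8],[0,0,0,-10],[0,0,0,-12],[0,0,0,-14],[0,0,0,-16],[0,0,0,-18],[0,0,0,-20],[0,0,0,-22],[0,0,0,-24]]]'; python3 -m crank '[[[0,0,0,-2],[0,0,0,-4],[0,0,0,-6],[0,0,0,-6],[0,0,0,-6]]]'; python3 - <<'E'
from h import *
s=arm.get_state();print(s['moment'],s['q'][5]);go(.5539,-.2212,.149)
E
```

```text
t: 23.0
eef_pos: [0.5541, -0.221, 0.1483]
ee_rot: [-3.141, -0.0, 2.007]
force: [0.2, -0.2, -1.3]
width: 0.052
gripper_force: 0.0
t: 24.5
eef_pos: [0.5541, -0.2211, 0.1484]
ee_rot: [3.141, 0.0, -2.176]
force: [-0.1, 0.0, -0.0]
width: 0.0566
gripper_force: 0.0
t: 25.12
eef_pos: [0.5542, -0.2211, 0.1484]
ee_rot: [3.141, 0.0, -1.663]
force: [-0.7, -0.2, -1.2]
width: 0.057
gripper_force: 0.0
[ 0.06538483  0.08396261 -0.01349808] -0.039278581124745526
rows [ 0.    0.01 -0.02  0.  ] q6 -0.04 t 25.125
```

```bash
m(){ python3 -c "
from h import *
s=arm.get_state();print('M',s['moment'],s['q'][5])"; }
python3 -m crank '[[[0,0,0,0],[0,0,0,0],[0,0,0,0],[0,0,0,0]]]' 1 30|grep width; m
python3 -m crank '[[[0,0,0,1.5],[0,0,0,3],[0,0,0,4.5],[0,0,0,6]]]'|grep force; m
python3 -m crank '[[[0,0,0,1.5],[0,0,0,3],[0,0,0,4.5],[0,0,0,6]]]'|grep force; m
python3 -m crank '[[[0,0,0,1.5],[0,0,0,3],[0,0,0,4.5],[0,0,0,6]]]'|grep force; m
python3 -m crank '[[[0,0,0,1.5],[0,0,0,3],[0,0,0,4.5],[0,0,0,6],[0,0,0,7]]]'|grep force; m
python3 -m crank '[[[0,0,0,0],[0,0,0,0],[0,0,0,0]]]' 0.35; python3 -m crank '[[[0,0,-1,0],[0,0,-2,0],[0,0,-3,0],[0,0,-3,0]]]'
```

```text
width: 0.0271
M [0.01822527 0.06074865 0.02809573] -0.03592697553674779
force: [0.8, -0.8, -1.2]
gripper_force: 30.0
M [-0.20290681 -0.34468683  0.03347972] -0.5636908873646643
force: [1.7, -1.9, -1.2]
gripper_force: 30.0
M [-0.60185397 -0.52631838  0.04821679] -1.087336754403046
force: [2.0, -3.4, -2.1]
gripper_force: 30.0
M [-1.15480476 -0.6647915  -0.04301014] -1.6109049761430438
force: [1.3, -4.5, -2.2]
gripper_force: 30.0
M [-1.57748703 -0.58089245  0.00864198] -2.2209891503710217
t: 28.12
eef_pos: [0.5542, -0.2211, 0.1486]
ee_rot: [3.141, -0.0, 2.444]
force: [-0.0, -0.1, 0.8]
width: 0.0516
gripper_force: 0.0
t: 28.62
eef_pos: [0.5553, -0.2214, 0.2259]
ee_rot: [3.14, 0.003, 2.444]
force: [0.7, 0.6, 0.3]
width: 0.0571
gripper_force: 0.0
```

```bash
python3 -c "
from h import *
x,y=gp(0,.17);go(x,y,.20,-105.04)"
```

```text
rows [  2.96   6.16   1.04 -22.99] q6 -2.22 t 28.625
```

```bash
python3 -m crank '[[[0.4,0.8,0,-2],[0.8,1.6,0,-4],[1.2,2.4,0,-6],[1.6,3.2,0,-8],[2,4,0,-10],[2.4,4.8,0,-12],[2.7,5.5,0,-14],[2.96,6.16,0.5,-16],[2.96,6.16,1,-18],[2.96,6.16,1,-20],[2.96,6.16,1,-22],[2.96,6.16,1,-23]]]'|grep eef; python3 -m crank '[[[0,0,1.5,0],[0,0,3,0],[0,0,4.5,0],[0,0,5,0],[0,0,5,0],[0,0,5,0]]]'|grep eef; python3 - <<'E'
from h import *
s=arm.get_state();p,d=arm.grab_frame('wrist');P=cloud('wrist',d,s);np.savez('pics/wrist6.npz',p=p,d=d)
cv2.imwrite('pics/w6.png',cv2.cvtColor(np.hstack([p,cv2.resize(p[0:120,210:300],(288,384),interpolation=2)]),4))
Q=P[...,2]
for v in range(0,70,3):print(v,[f'{Q[v,u]*1000:.0f}' for u in range(240,275,4)],p[v,256])
E
```

```text
eef_pos: [0.5961, -0.0556, 0.1976]
eef_pos: [0.5976, -0.0556, 0.0749]
0 ['39', '40', '39', '40', '43', '44', '42', '43', '43'] [48 49 49]
3 ['39', '40', '41', '39', '43', '43', '42', '42', '44'] [48 49 48]
6 ['39', '40', '37', '40', '42', '43', '42', '42', '43'] [50 51 50]
9 ['39', '39', '40', '41', '44', '41', '43', '42', '43'] [48 49 49]
12 ['40', '40', '40', '39', '42', '40', '40', '40', '41'] [28 35 30]
15 ['40', '40', '40', '41', '39', '39', '41', '39', '39'] [ 42 103  59]
18 ['41', '40', '40', '40', '40', '40', '40', '40', '40'] [ 43 104  59]
21 ['40', '41', '40', '41', '40', '41', '40', '39', '40'] [ 43 105  59]
24 ['41', '40', '39', '40', '39', '39', '40', '38', '41'] [ 42 105  60]
27 ['40', '38', '40', '41', '39', '39', '41', '40', '41'] [ 44 106  60]
30 ['40', '43', '42', '43', '41', '40', '39', '39', '41'] [36 89 51]
33 ['40', '41', '42', '42', '39', '40', '40', '41', '42'] [ 41 100  56]
36 ['40', '42', '42', '43', '41', '40', '39', '41', '41'] [ 45 107  61]
39 ['42', '44', '43', '44', '40', '39', '41', '39', '42'] [ 45 107  61]
42 ['40', '41', '43', '42', '39', '38', '40', '40', '41'] [25 62 37]
45 ['39', '40', '40', '40', '41', '39', '41', '40', '41'] [30 64 40]
48 ['39', '38', '39', '40', '39', '40', '40', '40', '40'] [26 63 37]
51 ['41', '40', '41', '41', '40', '39', '40', '39', '41'] [25 64 37]
54 ['40', '40', '41', '38', '40', '40', '40', '39', '40'] [24 62 36]
57 ['40', '39', '40', '40', '41', '39', '40', '41', '38'] [24 62 36]
60 ['53', '52', '53', '52', '52', '52', '52', '52', '52'] [133 100  51]
63 ['52', '52', '52', '52', '53', '53', '53', '54', '51'] [136 103  51]
66 ['53', '234', '52', '52', '53', '52', '53', '52', '52'] [136 103  49]
69 ['52', '52', '53', '53', '54', '54', '51', '53', '53'] [136 102  50]
```

View pics/w6.png

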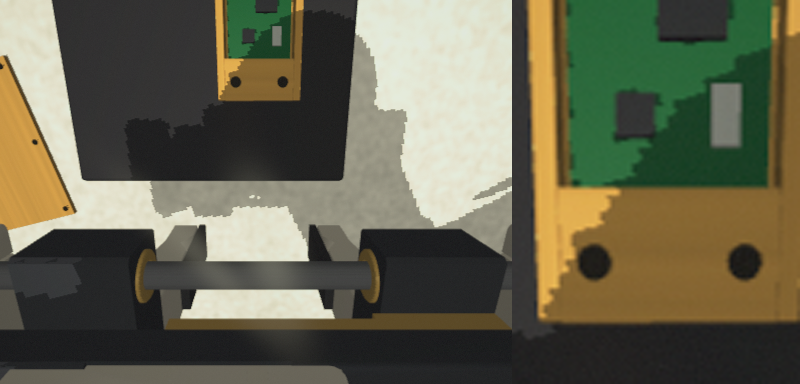

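The frame only shows the near end of the housing (258,80), so the foot is out of view. I'll move closer.

```bash
python3 -m crank '[[[0.8,0,0,0],[1.6,0,0,0],[2.4,0,0,0],[2.4,0,0,0],[2.4,0,0,0]]]'|grep eef; python3 - <<'E'
from h import *
s=arm.get_state();p,d=arm.grab_frame('wrist');P=cloud('wrist',d,s)
cv2.imwrite('pics/w7.png',cv2.cvtColor(cv2.resize(p[0:150,180:330],(600,600),interpolation=2),4))
Q=P[...,2];a=np.radians(-15.04);e=P[...,:2]-[.5535,-.22];gy=-e[...,0]*np.sin(a)+e[...,1]*np.cos(a)
for v in range(10,110,4):print(v,[f'{Q[v,u]*1000:.0f}/{gy[v,u]*1000:.0f}' for u in range(248,266,4)],p[v,256])
E
```

```text
eef_pos: [0.581, -0.1142, 0.0736]
10 ['147/12', '146/12', '149/13', '150/13', '146/12'] [101 102  94]
14 ['147/13', '146/13', '144/12', '145/12', '146/13'] [117 119 110]
18 ['144/13', '144/13', '142/13', '142/13', '140/12'] [98 97 92]
22 ['140/13', '140/13', '140/13', '141/13', '140/13'] [137 136 130]
26 ['140/14', '141/14', '139/14', '140/14', '140/14'] [135 134 129]
30 ['141/16', '142/16', '141/15', '139/15', '140/15'] [130 128 122]
34 ['141/16', '141/16', '140/16', '140/16', '140/16'] [85 84 80]
38 ['138/17', '137/17', '136/17', '135/16', '133/16'] [79 77 74]
42 ['132/17', '132/17', '129/16', '127/16', '126/16'] [80 78 75]
46 ['124/17', '123/17', '121/17', '120/16', '118/16'] [78 77 73]
50 ['112/17', '112/17', '111/16', '112/17', '112/17'] [103 106 103]
54 ['111/18', '111/18', '112/18', '110/18', '111/18'] [ 99 103 100]
58 ['110/19', '110/19', '110/19', '111/19', '109/19'] [70 73 71]
62 ['103/20', '107/20', '103/20', '100/19', '97/19'] [63 65 64]
66 ['102/21', '101/21', '100/21', '100/21', '53/17'] [108 109 100]
70 ['102/23', '100/22', '102/22', '100/22', '50/18'] [109 110 101]
74 ['102/24', '102/24', '101/24', '99/24', '39/20'] [109 110 101]
78 ['100/25', '102/25', '102/25', '100/25', '40/22'] [109 111 101]
82 ['101/27', '101/27', '101/27', '100/27', '41/24'] [109 110 101]
86 ['103/29', '104/29', '104/29', '102/28', '103/29'] [62 63 65]
90 ['105/30', '104/30', '104/30', '103/30', '101/30'] [64 64 66]
94 ['104/32', '105/32', '105/32', '103/32', '101/32'] [64 64 66]
98 ['103/33', '105/33', '104/33', '103/33', '102/33'] [60 61 62]
102 ['39/36', '39/36', '43/36', '43/36', '42/36'] [33 32 32]
106 ['41/38', '40/38', '43/38', '42/38', '44/38'] [31 33 30]
```

View pics/w7.png

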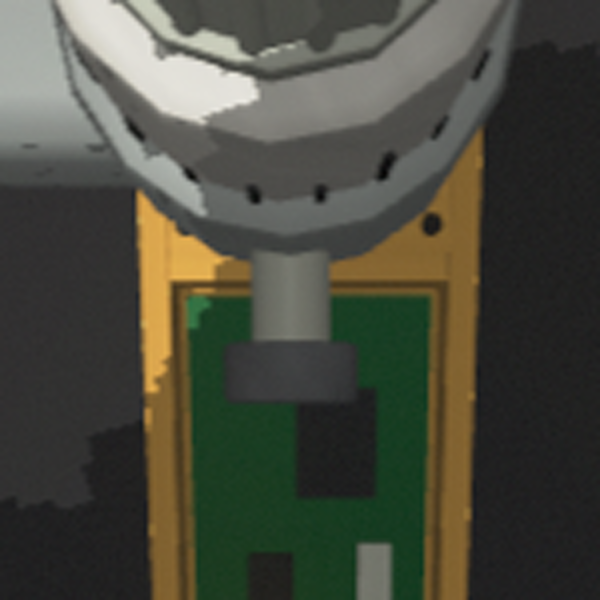

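The rod at (290,370) in this crop is a clamp knob on the head, at z≈100 mm. The foot itself is hidden under the boss.

The numbers still settle it:
- **Turn:** about 375° of clockwise turn was made, against at most 108° of free travel.
- **Moment:** it never passed about 0.06 N m. That matches the clutch; pads slipping at 30 N would show far more.

I'll back off, do a last check and hand in.

```bash
python3 -m crank '[[[-0.5,0,-0.5,0],[-1.5,0,-1.5,0],[-2.5,0,-3,0],[-3,0,-4,0],[-3,0,-4,0],[-3,0,-4,0]]]'; python3 - <<'E'
from h import *
s=arm.get_state();p,d=arm.grab_frame('wrist');P=cloud('wrist',d,s)
a=np.radians(-15.04);e=P[...,:2]-[.5535,-.22];gx=e[...,0]*np.cos(a)+e[...,1]*np.sin(a);gy=-e[...,0]*np.sin(a)+e[...,1]*np.cos(a)
m=(abs(P[...,2]-.0525)<.003)&(abs(gx)<.04)&(gy>.05)&(gy<.12)
print('end gy',np.percentile(gy[m],99.5),'gx',np.percentile(gx[m],[1,99]))
print(arm.job_done())
E
```

```text
t: 32.35
eef_pos: [0.6003, -0.0405, 0.1736]
ee_rot: [3.141, 0.0, -1.833]
force: [-0.5, -0.9, 0.5]
width: 0.0568
gripper_force: 0.0
end gy 0.09531201517955248 gx [-0.02363767  0.02189468]
the job is handed in; nothing more can be done
None
```

The job is handed in at about 32 s: the housing lies flat on the granite, its middle within about 1 mm of the spindle axis, and the cap was turned about 375° clockwise, which I infer gave well over a quarter turn of clutch slip; I could not see the foot touch the web, no verdict came back, and the arm is clear.

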